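# Clamp the tablet bottle and open its push-and-turn cap

## Robot

A 6-joint arm with a two-finger parallel gripper is mounted at the origin on the work surface. World frame = base frame: x ahead of the robot, y to its left, z up, the work surface at z = 0. Lengths are in m, angles in rad, forces in N, time in s.
With the tool pointing down it reaches from about 0.375 to 0.9 m from the base axis. Payload 3.1 kg.
Tool frame: the origin (TCP) lies on the mounting face of the last link; the fingertips stand 173 mm ahead of it and the grasp point (between the pads) lies 155 mm ahead of it; z points along the fingers, y is the line along which they close (so a half turn about z gives the same grasp; the last joint's range is limited). The gripper opens to 85 mm and grips with 20 to 120 N. Pads are 22 mm wide; open, the fingers measure 114 mm over their backs; the gripper's body (76 mm by 85 mm) begins 54 mm behind the grasp point. The pads swing forward as they close: fully open they stand 13 mm farther back than shut.
Start: joints at [1.018, 0.527, 1.433, -0, 1.181, -0.178], TCP at [0.228, 0.582, 0.405] pointing down, gripper open.
Joint ranges: [-3.08, 3.08], [-0.75, 2.2], [0.22, 2.44], [-1.43, 4.57], [0, 2.65], [-2.85, 2.85]. Speed limits (rad/s): [2.79, 2.79, 3.14, 3.14, 3.14, 3.14].

## Interface

Orientations are given as a unit quaternion [x, y, z, w].
In Python, from workcell import get_state, vision, ctrl gives the robot as it stands. The module is installed in compiled form; this text tells all that it offers.
- The arm moves only by the tool servo_tool, never from a script. Its argument "deltas" is a list of rows, each a list of 7 numbers: the turn, a rotation vector about the tool's x, y, z in degrees, then the shift along the tool's x, y, z in m, then the opening, from -1 (shut) to 1 (fully open). A call has 1 to 10 rows; each row shifts and turns the commanded pose from where the row before left it, along the tool's axes as they then stand; what a row does not reach is not made up. A row lasts 1/12 s, in which the tool goes at most 41.7 mm and 7.16 degrees, less where a joint would pass 70% of its speed; a pose out of reach is approached as far as the arm can. A call with a gripper value outside its range is refused whole. The fingers move at their own pace and stop on an object; "grip_force" is the grip in N (left out, the last holds). Time passes only in rows, so rows that do not move let the fingers close. It gives the time, the measured TCP pose, the force, the opening and the grip force at its end, in the units of the state.
- get_state(): the state, without advancing time (a new reading comes with each control period).
- vision.camera(name): name is "scene" or "top" or "wrist"; returns the picture (400x640x3 uint8, blue, green, red); there is no depth.
- vision.camera_model(name): a dict with "fx", "fy", "cx", "cy" (pixels), "world_to_cam" (4x4, takes a point from world to camera coordinates); the wrist camera has in their place "hand_eye" (4x4, takes a point from camera to tool coordinates, whose origin is the TCP and whose axes are the flange's). Camera axes: x right, y down, z forward; pixel columns grow to the right and rows downward; lengths in m; the calibration is good to about 2 mm. A picture is of the moment at which its call begins: read the wrist's pose just before it. camera_model takes no time and is no camera call.
- ctrl.hand_in(): hands the job in; it is judged then, once.
The state is a dict: "clock": time; "joint_positions": joint angles; "qd": joint speeds; "joint_torque": joint torques, N m; "position": TCP position; "tcp_rot": TCP orientation; "contact_force": force on the tool from outside, world axes, zero at the start; "ft_torque": the same for the moment, N m; "opening": finger opening in m; "finger_force": force on a finger pad.
Only numpy, scipy, OpenCV 4.12 (cv2) and the standard library are available. Lean on these libraries where they do the work, as an engineer would, in place of code of your own. Each camera call takes 0.05 s, during which the arm holds its last target. There are 200 camera calls.

## Task

Open the amber bottle of cleaning tablets so that the next batch of bricks can be washed: pull the clamp's knob fully out, stand the closed bottle upright in the vee block and push the knob fully home so that the bottle is clamped. Then press the safety cap down, turn it counterclockwise while it is down until it is free, and lift it straight up. Finish while holding the cap still and level in the gripper, a few centimetres straight above the clamped bottle, with everything else on the cart left where it stands.

Things in the scene. Friction and masses are not known exactly. Their poses are not given: they have to be found in the camera images.
- holder: Bottle clamp fixed to the board. Steel base plate 150 x 90 mm, 8 mm thick. Aluminium vee block, top 48 mm above the board, its 90 degree vee open to -x; guide block 30 x 36 mm, top at 58 mm, centred 80 mm to -x, carrying the plunger. Origin: on the board, on a clamped bottle's axis. x: from knob towards vee (the knob faces the robot, give or take 26 degrees); z up.
- nest (a point): Where the centre of the bottle's underside stands when clamped: on top of the base plate, 8 mm above the board; axes as holder. With the knob out there is room for a bottle standing 0 to 28 mm to -x of this point; pushing the knob home slides it on into the vee and centres it. Best set down about 6 mm to -x of it.
- knob (a point): Centre of the clamp's round aluminium knob: 30 mm diameter, 20 mm long along the clamp's x, 38 mm above the board, only the board below; axes as holder. Home it lies 118 mm to -x of the nest, out 148 mm. Home, 13 mm separate it from the guide block.
- plunger (a joint): How far the knob is pulled out along the clamp's -x, m: 0 fully home (nose presses the bottle with about 9 N), 0.030 fully out (nose 54 mm from the bottle's clamped axis). Sprung over centre: rests at either end, takes about 13 N plus drag of 60 N per m/s to bring over the middle (0.015), then runs on by itself to the other end.
- bottle: Amber bottle with blank paper label, loose, round, 48 mm diameter (the cap overhangs it by 1 mm), flat shoulder at 72 mm, neck rim at 91 mm, 103 mm tall with its cap; about 0.2 kg. It starts upright on the board left or right of the clamp. Origin: centre of its underside; z up its axis. It may be lifted by its closed cap.
- cap: White ribbed cap, 50 mm diameter, 25 mm tall, locked on the bottle. Origin: centre of its lower edge, 78 mm above the bottle's origin when closed; z up. Goes down 6 mm against a spring (6 to 10 N). Only when 3.5 mm or more down does it turn, counterclockwise from above. Free to lift from about 48 degrees (0.84 rad) of turn; a stop ends the turn at about 75 degrees (1.31 rad), still free.
- jar: Glass jar with a screw-on aluminium lid, 76 mm diameter, 105 mm tall, standing to the other side of the clamp from the bottle; not part of the job. Origin: centre of its underside.
- scoop: Stainless scoop about 200 mm long and 45 mm high, lying behind the clamp; not part of the job. Origin: on the board under it.
- separator: Orange brick separator, 92 x 16 mm, 14 mm high, lying on the board about 90 mm to -y of the nest in the clamp's frame; not part of the job. Origin: on the board under it.
- axle: Grey wheel axle assembly, two 24 mm wheels 44 mm apart on a 56 mm axle, standing on its wheels on the board about 95 mm to +y of the nest in the clamp's frame; not part of the job. Origin: on the board under it.
- brush: Cleaning brush, 170 mm long, lying behind the clamp; not part of the job. Origin: under it.
- brick_a: Loose grey 2 x 4 toy brick, 32 x 16 mm, 11 mm high, lying between the robot and the clamp, to the left; not part of the job. Origin: on the board under it.
- brick_b: Loose white 2 x 4 toy brick, 32 x 16 mm, 11 mm high, lying between the robot and the clamp, to the right; not part of the job. Origin: on the board under it.
Not all that is in view belongs to the job. There is more than one size of the bottle; the job needs the larger. There is more than one size of the holder; the one meant has the size given above.

How it is judged:
By the outcome, as a careful person would: the job done as asked, in the order asked, and still so for the second after the job is handed in, while the arm keeps its last pose, push and grip.
It also fails if it takes over 69 s, if anything falls off the work surface, if the arm or the gripper's body presses on something with over 40 N, if the wrist force passes 120 N, or if a joint passes its speed limit or range.

## Working session

There is one attempt and no reset: what is moved stays moved. The work goes in short steps, Python scripts to look and compute and a tool call to move; the robot and the scene stay as the last step left them, time stands still between calls to the robot, and variables do not carry over. Pictures are saved under pics/ and viewed, at most 10 in all, crops included, and the job is handed in when it is done.

Besides the shell and the picture viewer there is one more tool, called after "Call:" as a command line: name --pt "numbers of a row" for each row, then --argument value for the rest. servo_tool: Moves the arm, as the interface text tells. Its arguments: {"type":"object","properties":{"deltas":{"type":"array"},"grip_force":{"type":"number"}},"required":["deltas"]}

```bash
mkdir -p pics; python3 - <<'E'
from workcell import get_state, vision
import cv2,numpy as np
s=get_state();print(s)
for n in ["scene","top"]:
    cv2.imwrite(f"pics/{n}0.png",vision.camera(n))
    m=vision.camera_model(n);print(n,m)
print(vision.camera_model("wrist"))
E
```

```text
{'clock': 0.0, 'joint_positions': array([ 1.01846403e+00,  5.28471300e-01,  1.43389467e+00, -5.94613922e-06,
        1.18137702e+00, -1.78507379e-01]), 'qd': array([ 0.00094257,  0.00036848,  0.00043548,  0.00061069,  0.00063402,
       -0.00063595]), 'joint_torque': array([-7.40688647e-04, -4.42363715e+01, -1.78021646e+01, -1.97374256e-04,
        8.63154331e-03, -1.12284607e-05]), 'position': array([0.2280337 , 0.58155167, 0.40373248]), 'tcp_rot': array([ 1.85824802e-01,  9.82582305e-01, -1.00516372e-03, -3.81635319e-04]), 'contact_force': array([-0.30510024, -1.11078645,  0.02640132]), 'ft_torque': array([0.00844566, 0.03876228, 0.00995754]), 'finger_force': 0.0, 'opening': 0.08546374645129576}
scene {'fx': 382.66949665081046, 'fy': 382.66949665081046, 'cx': 319.5224122291053, 'cy': 203.1090907763094, 'world_to_cam': array([[-0.46111361,  0.88733091, -0.00425248,  0.2366563 ],
       [ 0.57392669,  0.294587  , -0.7640855 , -0.27666268],
       [-0.67674396, -0.35477084, -0.64510097,  1.58841973],
       [ 0.        ,  0.        ,  0.        ,  1.        ]])}
top {'fx': 482.2883060
[... 196 characters left out ...]
.92476801e-01,  1.68747473e-02, -1.21264348e-01,
         5.79221820e-01],
       [ 1.21284562e-01,  1.75884653e-04, -9.92617763e-01,
         1.19787798e+00],
       [ 0.00000000e+00,  0.00000000e+00,  0.00000000e+00,
         1.00000000e+00]])}
{'fx': 306.092645608753, 'fy': 306.092645608753, 'cx': 316.1365652945894, 'cy': 200.46330330994294, 'hand_eye': array([[ 8.40435263e-04, -9.50285359e-01, -3.11379240e-01,
         8.03441264e-02],
       [ 9.99999410e-01,  5.84375127e-04,  9.15641132e-04,
         7.00090887e-04],
       [-6.88158079e-04, -3.11379825e-01,  9.50285289e-01,
         2.97571336e-02],
       [ 0.00000000e+00,  0.00000000e+00,  0.00000000e+00,
         1.00000000e+00]])}
```

View pics/top0.png

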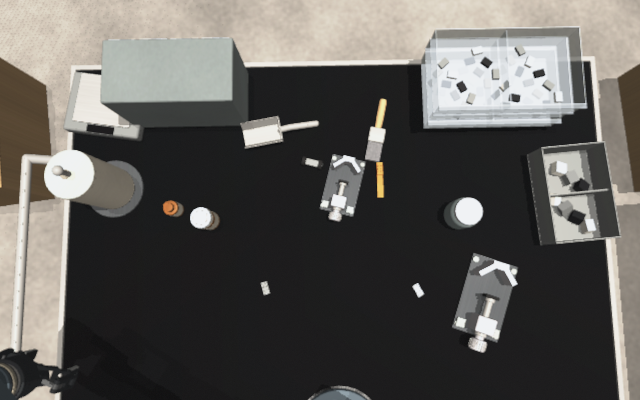

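View pics/scene0.png

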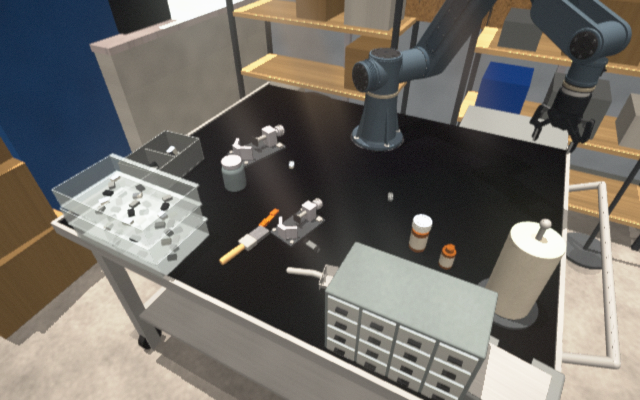

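Candidates in the top view are:
- **Bottles:** white cap at (203,217) and a smaller one with an orange cap at (172,208). I choose the white one.
- **Holders:** (343,188), about 60 x 36 px, which is 150 x 90 mm, and (485,300), about 90 px long. I choose the first. The axle and separator beside it agree with that.

I'll check both choices in one crop.

```bash
cat > h.py <<'E'
import numpy as np,cv2
from workcell import get_state, vision
from scipy.spatial.transform import Rotation as R
def cam(name,s=None):
    m=vision.camera_model(name)
    K=np.array([[m['fx'],0,m['cx']],[0,m['fy'],m['cy']],[0,0,1]])
    if name=='wrist':
        s=s or get_state()
        T=np.eye(4);T[:3,:3]=R.from_quat(s['tcp_rot']).as_matrix();T[:3,3]=s['position']
        return K,np.linalg.inv(T@m['hand_eye'])
    return K,m['world_to_cam']
def pix(p,c):
    K,W=c;q=K@(W[:3,:3]@np.asarray(p,float)+W[:3,3]);return q[:2]/q[2]
def ray(uv,z,c):
    K,W=c;d=W[:3,:3].T@np.linalg.inv(K)@np.array([*uv,1.]);o=-W[:3,:3].T@W[:3,3]
    return o+d*(z-o[2])/d[2]
E
python3 - <<'E'
import cv2,numpy as np
im=cv2.imread('pics/top0.png')
a=cv2.resize(im[145:235,305:395],None,fx=6,fy=6,interpolation=cv2.INTER_CUBIC)
b=cv2.resize(im[190:240,155:225],None,fx=3.6,fy=3.6,interpolation=cv2.INTER_CUBIC)
o=np.zeros((540,800,3),np.uint8);o[:,:540]=a;o[:b.shape[0],545:545+b.shape[1]]=b
cv2.imwrite('pics/crop1.png',o)
E
```

```text
(no output)
```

View pics/crop1.png

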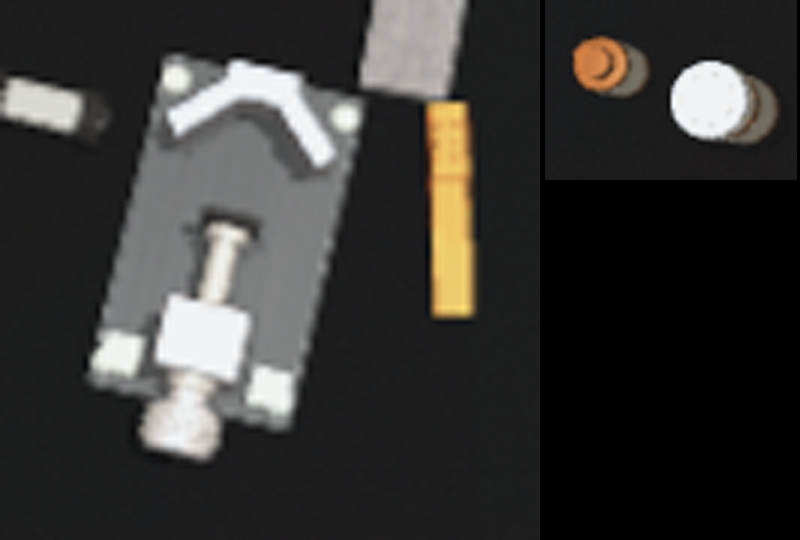

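The crop confirms both choices: the plate with its knob home at (335,216), and the white-capped bottle at (200.3,217.8), larger than the orange-capped one. Next I'll turn these pixels into positions.

```bash
python3 - <<'E'
from h import *
c=cam('top')
f=lambda x,y,z:ray((305+x/6-.4,145+y/6-.4),z,c)
P=[f(x,y,.008) for x,y in [(163,57),(366,98),(291,429),(90,382)]]
for i in range(4):print(P[i].round(4),np.linalg.norm(P[i]-P[i-1]).round(4))
ctr=sum(P)/4;ax=(P[0]+P[1]-P[2]-P[3]);print('plate',ctr.round(4),'yaw',np.degrees(np.arctan2(ax[1],ax[0])))
G=sum(f(x,y,.058) for x,y in [(170,293),(250,312),(238,382),(155,360)])/4;print('guide',G)
print('knob top',f(181,430,.045))
cap=ray((155+(708-545)/3.6-.4,190+100/3.6-.4),.103,c);print('cap',cap)
ed=[ray((155+(x-545)/3.6-.4,190+100/3.6-.4),.103,c) for x in(671,747)];print('dia',np.linalg.norm(ed[0]-ed[1]))
print('scene cap px',pix(cap,cam('scene')),'guide',pix(G,cam('scene')))
for n,x,y in [('sepL',450,103),('sepR',453,316)]:print(n,f(x,y,.014))
print('axle',f(40,105,.012))
E
```

```text
[0.7019 0.006  0.008 ] 0.1474
[ 0.682 -0.083  0.008] 0.0911
[ 0.5366 -0.0467  0.008 ] 0.1499
[0.5586 0.0402 0.008 ] 0.0896
plate [ 0.6198 -0.0209  0.008 ] yaw -13.727493512102951
guide [ 0.57165139 -0.00838088  0.058     ]
knob top [0.53380607 0.00147735 0.045     ]
cap [0.5316577  0.32662571 0.103     ]
dia 0.050814487245103825
scene cap px [422.25343981 219.92881094] guide [308.17028802 204.62960125]
sepL [ 0.67795392 -0.11917964  0.014     ]
sepR [ 0.58403423 -0.11771019  0.014     ]
axle [0.68054699 0.06029225 0.012     ]
```

Everything agrees: guide (0.5717,-0.0084) and yaw -13.7° put the nest at about (0.649,-0.027) and the home knob at about (0.535,0.001). I'll move above the knob.

Call:
servo_tool --pt "0 0 0 -0.0247 -0.0215 0.004 1" --pt "0 0 0 -0.0247 -0.0215 0.004 1" --pt "0 0 0 -0.0247 -0.0215 0.004 1" --pt "0 0 0 -0.0247 -0.0215 0.004 1" --pt "0 0 0 -0.0247 -0.0215 0.004 1" --pt "0 0 0 -0.0247 -0.0215 0.004 1" --pt "0 0 0 -0.0247 -0.0215 0.004 1" --pt "0 0 0 -0.0247 -0.0215 0.004 1" --pt "0 0 0 -0.0247 -0.0215 0.004 1" --pt "0 0 0 -0.0247 -0.0215 0.004 1" --grip_force 60

```text
clock: 0.93
position: [0.3799, 0.29, 0.3644]
tcp_rot: [0.186, 0.983, -0.0, -0.0]
contact_force: [0.6, 0.1, 0.7]
opening: 0.0857
finger_force: 0.0
```

Call:
servo_tool --pt "0 0 0 -0.0247 -0.0215 0.006 1" --pt "0 0 0 -0.0247 -0.0215 0.006 1" --pt "0 0 0 -0.0247 -0.0215 0.006 1" --pt "0 0 0 -0.0247 -0.0215 0.006 1" --pt "0 0 0 -0.0247 -0.0215 0.006 1" --pt "0 0 0 -0.0247 -0.0215 0.006 1" --pt "0 0 0 -0.0247 -0.0215 0.006 1" --pt "0 0 0 -0.0247 -0.0215 0.006 1" --pt "0 0 -3.8 -0.0247 -0.0215 0.006 1" --pt "0 0 -3.8 -0.0247 -0.0215 0.006 1"

```text
clock: 1.77
position: [0.5331, 0.0005, 0.3041]
tcp_rot: [0.119, 0.993, 0.0, -0.001]
contact_force: [0.5, 0.9, 0.8]
opening: 0.0853
finger_force: 0.0
```

Call:
servo_tool --pt "0 0 0 0 0 0 1" --pt "0 0 0 0 0 0 1"

```text
clock: 1.93
position: [0.5337, 0.0005, 0.304]
tcp_rot: [0.122, 0.993, 0.0, -0.0]
contact_force: [-1.0, 1.3, 0.6]
opening: 0.0852
finger_force: 0.0
```

```bash
python3 - <<'E'
from h import *
s=get_state();im=vision.camera('wrist');cv2.imwrite('pics/w1.png',im)
c=cam('wrist',s)
print(s['position'],R.from_quat(s['tcp_rot']).as_matrix().round(4),s['joint_positions'].round(3),s['contact_force'])
n=np.array([.6494,-.0274]);y=np.radians(-13.7);X=np.array([np.cos(y),np.sin(y)]);Y=np.array([-X[1],X[0]])
for nm,a,b,z in [('knobtop',-118,0,53),('g1',-95,18,58),('g2',-95,-18,58),('g3',-65,18,58),('g4',-65,-18,58),('p1',-105,45,8),('p2',-105,-45,8),('nest',0,0,8)]:
    p=n+a/1e3*X+b/1e3*Y;print(nm,pix([*p,z/1e3],c).round(1))
E
```

```text
[5.33660704e-01 5.26266580e-04 3.04035188e-01] [[-9.702e-01  2.425e-01 -6.000e-04]
 [ 2.425e-01  9.702e-01  2.000e-04]
 [ 6.000e-04  1.000e-04 -1.000e+00]] [-0.209  0.552  1.755  0.     0.835 -1.535] [-1.03413427  1.31360555  0.56832535]
knobtop [315.2 211.5]
g1 [338.5 241.4]
g2 [292.2 241.6]
g3 [337.9 275.1]
g4 [293.3 275.3]
p1 [364.2 207.6]
p2 [266.7 208.1]
nest [316.  304.1]
```

View pics/w1.png

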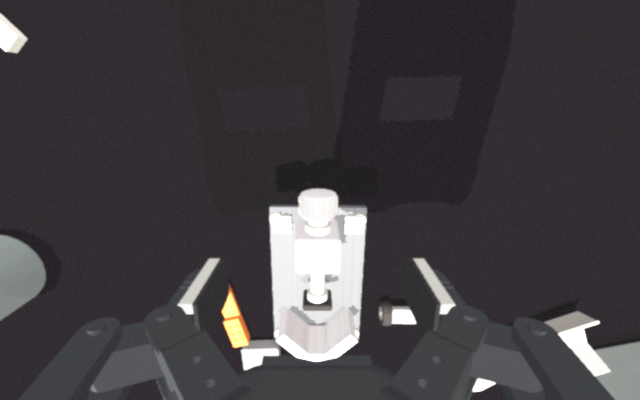

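The picture shows the knob at about (318,207), the guide block at about (318,255), and the plate's front edge from (268,206) to (367,207). The pads are symmetric about column 317, so the hand is nearly centred. An enlarged crop should give exact numbers.

```bash
python3 - <<'E'
import cv2
im=cv2.imread('pics/w1.png')
cv2.imwrite('pics/crop2.png',cv2.resize(im[180:365,240:400],None,fx=4.8,fy=3.2,interpolation=cv2.INTER_CUBIC))
E
```

```text
(no output)
```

View pics/crop2.png

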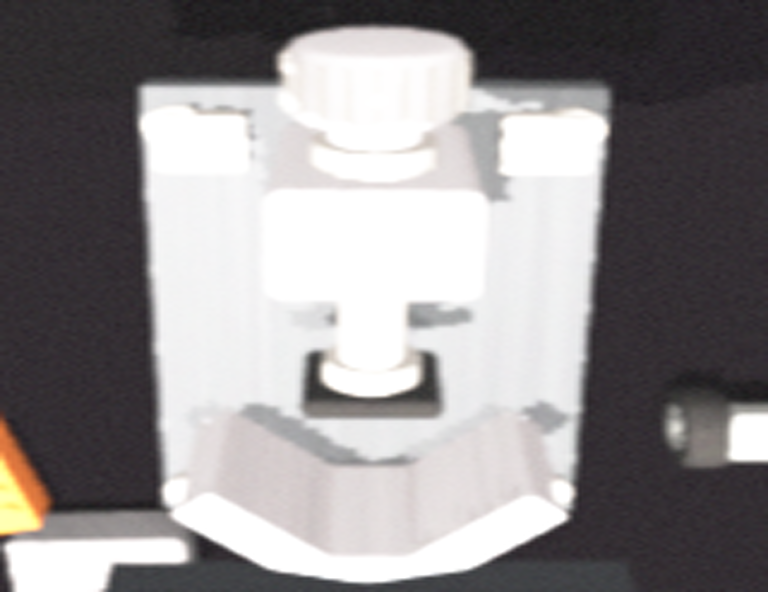

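In the crop, the guide top spans u 295–342 and v 239–274, and the knob centre is at u 318. That is within 1–2 mm of the prediction, and the yaw is about -14°, matching the tool. I'll descend over the knob with a 3 mm outward bias and grip it.

Call:
servo_tool --pt "0 0 0 0.0025 0.0008 0.02 1" --pt "0 0 0 0 0 0.025 1" --pt "0 0 0 0 0 0.025 1" --pt "0 0 0 0 0 0.022 1" --pt "0 0 0 0 0 0.015 1" --pt "0 0 0 0 0 0.006 1" --pt "0 0 0 0 0 0 -1" --pt "0 0 0 0 0 0 -1" --pt "0 0 0 0 0 0 -1" --pt "0 0 0 0 0 0 -1" --grip_force 60

```text
clock: 2.82
position: [0.531, 0.0038, 0.1929]
tcp_rot: [0.12, 0.993, -0.0, 0.001]
contact_force: [0.3, 0.7, -0.3]
opening: 0.0388
finger_force: 0.0
```

Call:
servo_tool --pt "0 0 0 0 0 0 -1" --pt "0 0 0 0 0 0 -1" --pt "0 0 0 0 0 0 -1" --pt "0 0 0 0 0 0 -1"

```text
clock: 3.15
position: [0.5309, 0.003, 0.1932]
tcp_rot: [0.12, 0.993, -0.001, 0.001]
contact_force: [-2.1, -3.5, 4.7]
opening: 0.0284
finger_force: 58.6
```

Call:
servo_tool --pt "0 0 0 0.004 0 0 -1" --pt "0 0 0 0.004 0 0 -1" --pt "0 0 0 0.004 0 0 -1" --pt "0 0 0 0.004 0 0 -1" --pt "0 0 0 0.004 0 0 -1" --pt "0 0 0 0.004 0 0 -1" --pt "0 0 0 0.004 0 0 -1" --pt "0 0 0 0.003 0 0 -1" --pt "0 0 0 0 0 0 -1" --pt "0 0 0 0 0 0 -1"

```text
clock: 3.98
position: [0.5014, 0.0105, 0.1932]
tcp_rot: [0.12, 0.993, -0.0, 0.002]
contact_force: [0.1, -2.1, 6.8]
opening: 0.0282
finger_force: 61.0
```

The knob moved out 30.4 mm. I'll release it, rise, go over the bottle, and turn the gripper so that its fingers miss the small bottle.

Call:
servo_tool --pt "0 0 0 0 0 0 1" --pt "0 0 0 0 0 0 1" --pt "0 0 0 0 0 0 1" --pt "0 0 0 0 0 0 1" --pt "0 0 0 0 0 -0.02 1" --pt "0 0 0 0 0 -0.03 1" --pt "0 0 0 0 0 -0.03 1" --pt "0 0 0 0 0 -0.03 1" --pt "0 0 0 0 0 -0.02 1" --pt "0 0 0 0 0 0 1"

```text
clock: 4.82
position: [0.5016, 0.011, 0.3255]
tcp_rot: [0.12, 0.993, -0.0, 0.004]
contact_force: [0.6, 0.3, 0.2]
opening: 0.0851
finger_force: 0.0
```

Call:
servo_tool --pt "0 0 0 0.0048 0.0314 0 1" --pt "0 0 0 0.0048 0.0314 0 1" --pt "0 0 0 0.0048 0.0314 0 1" --pt "0 0 0 0.0048 0.0314 0 1" --pt "0 0 0 0.0048 0.0314 0 1" --pt "0 0 0 0.0048 0.0314 0 1" --pt "0 0 0 0.0048 0.0314 0 1" --pt "0 0 0 0.0048 0.0314 0 1" --pt "0 0 0 0.0048 0.0314 0 1" --pt "0 0 0 0.0048 0.0314 0 1"

```text
clock: 5.65
position: [0.5283, 0.3289, 0.3202]
tcp_rot: [0.12, 0.993, -0.001, -0.001]
contact_force: [0.7, -0.6, -0.1]
opening: 0.0854
finger_force: 0.0
```

Call:
servo_tool --pt "0 0 7 0 0 0 1" --pt "0 0 7 0 0 0 1" --pt "0 0 7 0 0 0 1" --pt "0 0 7 0 0 0 1" --pt "0 0 7 0 0 0 1" --pt "0 0 7 0 0 0 1" --pt "0 0 7 0 0 0 1" --pt "0 0 7 0 0 0 1" --pt "0 0 7 0 0 0 1" --pt "0 0 7 0 0 0 1"

```text
clock: 6.48
position: [0.5284, 0.3272, 0.3201]
tcp_rot: [0.67, 0.742, -0.001, -0.001]
contact_force: [0.3, -0.1, -0.7]
opening: 0.0851
finger_force: 0.0
```

Call:
servo_tool --pt "0 0 6 0 0 0 1" --pt "0 0 0 0 0 0 1" --pt "0 0 0 0 0 0 1"

```text
clock: 6.73
position: [0.5286, 0.3273, 0.3205]
tcp_rot: [0.705, 0.709, -0.001, -0.0]
contact_force: [0.3, 0.3, -0.8]
opening: 0.0855
finger_force: 0.0
```

```bash
python3 - <<'E'
from h import *
s=get_state();im=vision.camera('wrist');c=cam('wrist',s)
print(s['position'],R.from_quat(s['tcp_rot']).as_matrix().round(4).tolist(),s['joint_positions'].round(3))
t=vision.camera('top')
print('cap px pred',pix([.5317,.3266,.103],c))
o=np.vstack([im[:,:],]);k=cv2.resize(t[145:235,305:395],(300,300),interpolation=cv2.INTER_CUBIC)
o=np.zeros((400,800,3),np.uint8);o[:,:500]=im[:,70:570];o[:300,500:]=k
cv2.imwrite('pics/w2.png',o)
E
```

```text
[0.52858144 0.32726231 0.32051677] [[-0.0059, 1.0, -0.0021], [1.0, 0.0059, -0.0008], [-0.0008, -0.0021, -1.0]] [0.375 0.624 1.516 0.    1.003 0.369]
cap px pred [321.60475667 228.79612531]
```

View pics/w2.png

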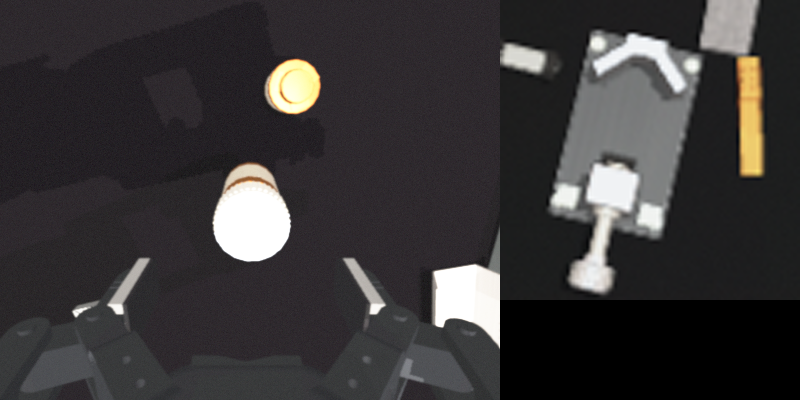

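The knob is fully out: in the inset it stands well clear of the guide. The cap top in the wrist view is at about (322,225) full-frame, so it is 3 mm to +x of the gripper centre. I'll centre on it, descend, grip the cap and lift.

Call:
servo_tool --pt "0 0 0 0.001 0.0032 0.01 1" --pt "0 0 0 0 0 0.02 1" --pt "0 0 0 0 0 0.02 1" --pt "0 0 0 0 0 0.015 1" --pt "0 0 0 0 0 0.0075 1" --pt "0 0 0 0 0 0 1" --pt "0 0 0 0 0 0 0" --pt "0 0 0 0 0 0 -1" --pt "0 0 0 0 0 0 -1" --pt "0 0 0 0 0 0 -1" --grip_force 45

```text
clock: 7.67
position: [0.5325, 0.3286, 0.2506]
tcp_rot: [0.706, 0.708, 0.001, 0.0]
contact_force: [-0.7, 0.3, 1.7]
opening: 0.049
finger_force: 46.6
```

Call:
servo_tool --pt "0 0 0 0 0 0 -1" --pt "0 0 0 0 0 0 -1" --pt "0 0 0 0 0 0 -1" --pt "0 0 0 0 0 0 -1"

```text
clock: 8.0
position: [0.5324, 0.3286, 0.2505]
tcp_rot: [0.706, 0.708, 0.001, 0.0]
contact_force: [-1.0, 0.3, 5.4]
opening: 0.0491
finger_force: 47.0
```

Call:
servo_tool --pt "0 0 0 0 0 -0.005 -1" --pt "0 0 0 0 0 -0.015 -1" --pt "0 0 0 0 0 -0.02 -1" --pt "0 0 0 0 0 -0.02 -1" --pt "0 0 0 0 0 -0.02 -1" --pt "0 0 0 0 0 -0.01 -1" --pt "0 0 0 0 0 0 -1"

```text
clock: 8.58
position: [0.5328, 0.3287, 0.3417]
tcp_rot: [0.706, 0.708, 0.002, 0.001]
contact_force: [0.4, 0.4, -1.4]
opening: 0.049
finger_force: 47.0
```

Call:
servo_tool --pt "0 0 0 -0.01 0.003 0 -1" --pt "0 0 0 -0.02 0.006 0 -1" --pt "0 0 0 -0.025 0.008 0 -1" --pt "0 0 0 -0.025 0.008 0 -1" --pt "0 0 0 -0.025 0.008 0 -1" --pt "0 0 0 -0.025 0.008 0 -1" --pt "0 0 0 -0.025 0.008 0 -1" --pt "0 0 0 -0.025 0.008 0 -1" --pt "0 0 0 -0.025 0.008 0 -1" --pt "0 0 0 -0.025 0.008 0 -1"

```text
clock: 9.42
position: [0.6055, 0.0965, 0.337]
tcp_rot: [0.706, 0.708, -0.002, -0.001]
contact_force: [1.1, 0.2, -2.5]
opening: 0.0488
finger_force: 46.9
```

Call:
servo_tool --pt "0 0 0 -0.025 0.008 0 -1" --pt "0 0 0 -0.025 0.008 0 -1" --pt "0 0 0 -0.025 0.008 0 -1" --pt "0 0 0 -0.025 0.008 0 -1" --pt "0 0 0 -0.018 0.004 0 -1" --pt "0 0 0 -0.006 0.001 0 -1" --pt "0 0 0 0 0 0 -1" --pt "0 0 0 0 0 0 -1" --pt "0 0 0 0 0 0 -1"

```text
clock: 10.17
position: [0.6426, -0.0242, 0.3384]
tcp_rot: [0.706, 0.709, -0.0, -0.001]
contact_force: [-0.1, -0.2, -0.5]
opening: 0.0491
finger_force: 46.9
```

```bash
python3 - <<'E'
from h import *
s=get_state();im=vision.camera('scene');t=vision.camera('top')
print(s['position'],R.from_quat(s['tcp_rot']).as_matrix().round(4).tolist(),s['joint_positions'].round(3),s['opening'],s['finger_force'],s['contact_force'])
o=np.zeros((480,800,3),np.uint8);o[:]=0
a=cv2.resize(im[130:290,210:370],(480,480),interpolation=cv2.INTER_CUBIC);b=cv2.resize(t[145:250,285:390],(320,320),interpolation=cv2.INTER_CUBIC)
o[:,:480]=a;o[:320,480:]=b
cv2.imwrite('pics/s2.png',o)
E
```

```text
[ 0.64258334 -0.02417739  0.33839976] [[-0.004, 1.0, -0.0023], [1.0, 0.004, 0.001], [0.001, -0.0023, -1.0]] [-2.110e-01  6.270e-01  1.445e+00  1.000e-03  1.071e+00 -2.160e-01] 0.049123752983572404 46.9416499036015 [-0.08502946 -0.21676926 -0.48205112]
```

View pics/s2.png

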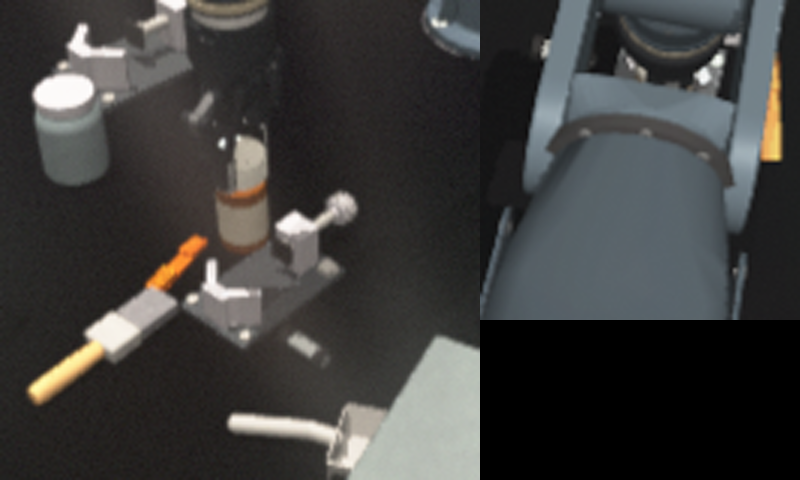

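The scene view shows the bottle hanging upright over the clamp, its base at about (291,210) full-frame. I'll hold that against the prediction.

```bash
python3 - <<'E'
from h import *
c=cam('scene')
print('bottle base',pix([.6425,-.0245,.088],c),'guide top',pix([.5716,-.0075,.058],c),'nest',pix([.6492,-.0266,.008],c), 'vee apex-ish top',pix(np.array([.6492,-.0266,.048])+.034*np.array([.97,-.242,0]),c))
E
```

```text
bottle base [291.23482761 209.21094948] guide top [308.43169709 204.7053928 ] nest [290.87722532 230.30971963] vee apex-ish top [281.87728586 226.5643392 ]
```

Call:
servo_tool --pt "0 0 0 0 0 0.01 -1" --pt "0 0 0 0 0 0.015 -1" --pt "0 0 0 0 0 0.015 -1" --pt "0 0 0 0 0 0.015 -1" --pt "0 0 0 0 0 0.01 -1" --pt "0 0 0 0 0 0.005 -1" --pt "0 0 0 0 0 0 -1" --pt "0 0 0 0 0 0 -1"

```text
clock: 10.93
position: [0.6434, -0.025, 0.2692]
tcp_rot: [0.706, 0.708, 0.0, 0.0]
contact_force: [-0.5, -0.3, -1.9]
opening: 0.0492
finger_force: 47.0
```

Call:
servo_tool --pt "0 0 0 0 0 0.004 -1" --pt "0 0 0 0 0 0.003 -1" --pt "0 0 0 0 0 0.002 -1" --pt "0 0 0 0 0 0.001 -1" --pt "0 0 0 0 0 0 -1"

```text
clock: 11.35
position: [0.6432, -0.0253, 0.2591]
tcp_rot: [0.706, 0.708, -0.0, -0.0]
contact_force: [-0.3, 0.3, -1.8]
opening: 0.0488
finger_force: 47.0
```

Call:
servo_tool --pt "0 0 0 0 0 0.001 -1" --pt "0 0 0 0 0 0 -1" --pt "0 0 0 0 0 0 -1"

```text
clock: 11.6
position: [0.6434, -0.0253, 0.2587]
tcp_rot: [0.706, 0.708, 0.0, 0.0]
contact_force: [-0.7, 0.1, 0.9]
opening: 0.0489
finger_force: 47.2
```

Contact is made at the expected height. I'll release, rise, turn back to the clamp's yaw, and go to the knob's out position.

Call:
servo_tool --pt "0 0 0 0 0 0.0003 0.2" --pt "0 0 0 0 0 0 1" --pt "0 0 0 0 0 0 1" --pt "0 0 0 0 0 0 1" --pt "0 0 0 0 0 0 1" --pt "0 0 0 0 0 -0.015 1" --pt "0 0 0 0 0 -0.02 1" --pt "0 0 0 0 0 -0.02 1" --pt "0 0 0 0 0 -0.015 1" --pt "0 0 0 0 0 0 1"

```text
clock: 12.43
position: [0.6445, -0.0254, 0.3316]
tcp_rot: [0.706, 0.708, 0.002, 0.003]
contact_force: [0.3, 0.1, 0.6]
opening: 0.0853
finger_force: 0.0
```

Call:
servo_tool --pt "0 0 0 0.0052 -0.0203 0 1" --pt "0 0 0 0.0052 -0.0203 0 1" --pt "0 0 0 0.0052 -0.0203 0 1" --pt "0 0 0 0.0052 -0.0203 0 1" --pt "0 0 0 0.0052 -0.0203 0 1" --pt "0 0 0 0.0052 -0.0203 0 1" --pt "0 0 0 0.0052 -0.02 0 1" --pt "0 0 -7 0 0 0 1" --pt "0 0 -7 0 0 0 1" --pt "0 0 -7 0 0 0 1"

```text
clock: 13.27
position: [0.5007, 0.0109, 0.3272]
tcp_rot: [0.563, 0.827, -0.0, -0.001]
contact_force: [0.7, 0.6, -0.1]
opening: 0.0857
finger_force: 0.0
```

Call:
servo_tool --pt "0 0 -7 0 0 0 1" --pt "0 0 -7 0 0 0 1" --pt "0 0 -7 0 0 0 1" --pt "0 0 -7 0 0 0 1" --pt "0 0 -7 0 0 0 1" --pt "0 0 -7 0 0 0 1" --pt "0 0 -7 0 0 0 1" --pt "0 0 -5.8 0 0 0 1" --pt "0 0 0 0 0 0 1" --pt "0 0 0 0 0 0 1"

```text
clock: 14.1
position: [0.5012, 0.0107, 0.3273]
tcp_rot: [0.123, 0.992, 0.0, -0.001]
contact_force: [-0.2, 0.6, -0.2]
opening: 0.0856
finger_force: 0.0
```

```bash
python3 - <<'E'
from h import *
s=get_state();im=vision.camera('wrist');c=cam('wrist',s)
print(s['position'],R.from_quat(s['tcp_rot']).as_matrix().round(4).tolist(),s['joint_positions'].round(3))
n=np.array([.6492,-.0266]);y=np.radians(-14);X=np.array([np.cos(y),np.sin(y)])
for nm,a,z in [('knobtop',-148,53),('cap@-6',-6,111),('capclamped',0,111)]:
    print(nm,pix([*(n+a/1e3*X),z/1e3],c).round(1))
cv2.imwrite('pics/w3.png',im[:, 100:540])
E
```

```text
[0.50119645 0.01070404 0.32728878] [[-0.9696, 0.2448, -0.0011], [0.2448, 0.9696, 0.0002], [0.0011, -0.0, -1.0]] [-0.202  0.48   1.816  0.     0.847 -1.525]
knobtop [314.5 206.1]
cap@-6 [314.9 395.3]
capclamped [314.9 400.9]
```

View pics/w3.png

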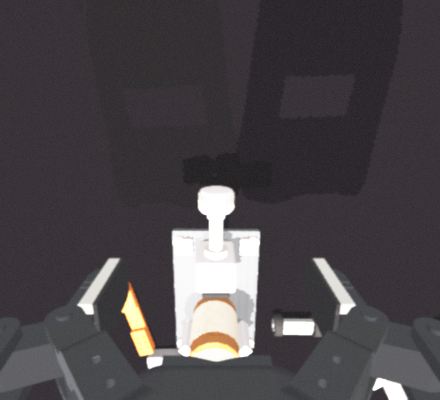

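The knob is at about (316,201) full-frame, and the bottle stands centred on the clamp line between the nose and the vee. I'll descend, grip the knob and push it home.

Call:
servo_tool --pt "0 0 0 0 0 0.02 1" --pt "0 0 0 0 0 0.03 1" --pt "0 0 0 0 0 0.03 1" --pt "0 0 0 0 0 0.025 1" --pt "0 0 0 0 0 0.02 1" --pt "0 0 0 0 0 0.009 1" --pt "0 0 0 0 0 0 0" --pt "0 0 0 0 0 0 -1" --pt "0 0 0 0 0 0 -1" --pt "0 0 0 0 0 0 -1" --grip_force 60

```text
clock: 14.98
position: [0.5019, 0.0106, 0.1952]
tcp_rot: [0.122, 0.993, -0.0, 0.001]
contact_force: [-0.4, -0.2, -0.1]
opening: 0.0388
finger_force: 0.0
```

Call:
servo_tool --pt "0 0 0 0 0 0 -1" --pt "0 0 0 0 0 0 -1" --pt "0 0 0 0 0 0 -1" --pt "0 0 0 0 0 0 -1" --pt "0 0 0 0 0 0 -1"

```text
clock: 15.4
position: [0.5018, 0.0104, 0.1954]
tcp_rot: [0.122, 0.993, -0.0, 0.001]
contact_force: [-1.1, -1.6, 6.2]
opening: 0.0284
finger_force: 58.7
```

Call:
servo_tool --pt "0 0 0 -0.003 0 0 -1" --pt "0 0 0 -0.004 0 0 -1" --pt "0 0 0 -0.004 0 0 -1" --pt "0 0 0 -0.004 0 0 -1" --pt "0 0 0 -0.004 0 0 -1" --pt "0 0 0 -0.004 0 0 -1" --pt "0 0 0 -0.004 0 0 -1" --pt "0 0 0 -0.003 0 0 -1" --pt "0 0 0 0 0 0 -1" --pt "0 0 0 0 0 0 -1"

```text
clock: 16.23
position: [0.5306, 0.003, 0.1954]
tcp_rot: [0.122, 0.993, -0.0, 0.0]
contact_force: [-2.9, -2.4, 9.7]
opening: 0.0281
finger_force: 60.3
```

Call:
servo_tool --pt "0 0 0 -0.001 0 0 -1" --pt "0 0 0 -0.001 0 0 -1" --pt "0 0 0 0 0 0 -1"

```text
clock: 16.48
position: [0.5313, 0.0029, 0.1953]
tcp_rot: [0.122, 0.993, -0.0, -0.002]
contact_force: [-5.2, -1.6, 11.9]
opening: 0.028
finger_force: 60.6
```

Call:
servo_tool --pt "0 0 0 0 0 0 1" --pt "0 0 0 0 0 0 1" --pt "0 0 0 0 0 0 1" --pt "0 0 0 0 0 0 1" --pt "0 0 0 0.001 0 -0.02 1" --pt "0 0 0 0 0 -0.03 1" --pt "0 0 0 0 0 -0.03 1" --pt "0 0 0 0 0 -0.03 1" --pt "0 0 0 0 0 -0.025 1" --pt "0 0 0 0 0 0 1"

```text
clock: 17.32
position: [0.5332, 0.0031, 0.3336]
tcp_rot: [0.122, 0.993, -0.0, 0.005]
contact_force: [1.4, -0.4, -0.1]
opening: 0.0854
finger_force: 0.0
```

Call:
servo_tool --pt "0 0 0 0.015 0 0 1" --pt "0 0 0 0.025 0 0 1" --pt "0 0 0 0.015 0 0 1" --pt "0 0 0 0 0 0 1" --pt "0 0 0 0 0 0 1"

```text
clock: 17.73
position: [0.4779, 0.0167, 0.3285]
tcp_rot: [0.122, 0.993, 0.0, -0.0]
contact_force: [0.5, 0.1, 0.4]
opening: 0.0855
finger_force: 0.0
```

```bash
python3 - <<'E'
from h import *
s=get_state();im=vision.camera('wrist');c=cam('wrist',s)
print(s['position'],R.from_quat(s['tcp_rot']).as_matrix().round(4).tolist())
n=np.array([.6492,-.0266]);y=np.radians(-14);X=np.array([np.cos(y),np.sin(y)])
Y=np.array([-X[1],X[0]])
for nm,a,b,z in [('knob home outer top',-128,0,53),('guide front top',-95,0,58),('cap front clamped',-25,0,111),('cap L',0,25,111),('capR',0,-25,111),('bottlefront base',-24,0,8)]:
    print(nm,pix([*(n+a/1e3*X+b/1e3*Y),z/1e3],c).round(1))
cv2.imwrite('pics/w4.png',cv2.resize(im[180:400, 200:440],None,fx=2.5,fy=2.5,interpolation=cv2.INTER_CUBIC))
E
```

```text
[0.47787857 0.01667019 0.32849102] [[-0.9703, 0.242, -0.0005], [0.242, 0.9703, 0.0001], [0.0005, 0.0, -1.0]]
knob home outer top [314.4 252.1]
guide front top [314.4 287.1]
cap front clamped [314.2 398.4]
cap L [343.8 420.6]
capR [284.6 420.6]
bottlefront base [314.7 315.4]
```

View pics/w4.png

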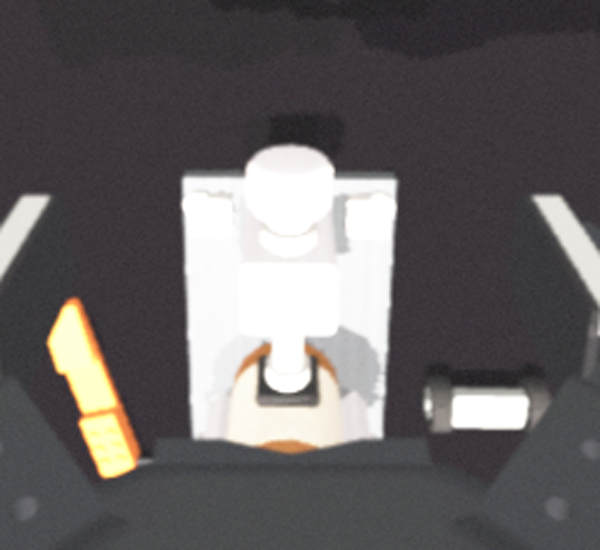

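The knob is home and the nose is on the bottle: there is no gap, and the knob's outer edge is at about row 245. Next I go over the bottle and turn the gripper to a start yaw that leaves the last joint room for the counterclockwise turn.

Call:
servo_tool --pt "0 0 0 -0.01 0 0 1" --pt "0 0 0 -0.025 0 0 1" --pt "0 0 0 -0.025 0 0 1" --pt "0 0 0 -0.025 0 0 1" --pt "0 0 0 -0.025 0 0 1" --pt "0 0 0 -0.025 0 0 1" --pt "0 0 0 -0.025 0 0 1" --pt "0 0 0 -0.0167 -0.0005 0 1" --pt "0 0 7 0 0 0 1" --pt "0 0 7 0 0 0 1" --grip_force 60

```text
clock: 18.62
position: [0.6523, -0.028, 0.3283]
tcp_rot: [0.245, 0.969, 0.0, 0.001]
contact_force: [-0.5, 0.5, -0.1]
opening: 0.0854
finger_force: 0.0
```

Call:
servo_tool --pt "0 0 7 0 0 0 1" --pt "0 0 7 0 0 0 1" --pt "0 0 7 0 0 0 1" --pt "0 0 7 0 0 0 1" --pt "0 0 7 0 0 0 1" --pt "0 0 7 0 0 0 1" --pt "0 0 7 0 0 0 1" --pt "0 0 7 0 0 0 1" --pt "0 0 7 0 0 0 1" --pt "0 0 3 0 0 0 1"

```text
clock: 19.45
position: [0.6512, -0.0275, 0.3285]
tcp_rot: [0.733, 0.68, 0.001, 0.001]
contact_force: [-0.5, -0.6, 1.0]
opening: 0.0853
finger_force: 0.0
```

Call:
servo_tool --pt "0 0 0 0 0 0 1" --pt "0 0 0 0 0 0 1" --pt "0 0 0 0 0 0 1"

```text
clock: 19.7
position: [0.6502, -0.0271, 0.3286]
tcp_rot: [0.731, 0.682, 0.0, 0.0]
contact_force: [0.1, -0.5, -0.5]
opening: 0.0854
finger_force: 0.0
```

```bash
python3 - <<'E'
from h import *
s=get_state();im=vision.camera('wrist');c=cam('wrist',s)
M=R.from_quat(s['tcp_rot']).as_matrix()
print(s['position'],M.round(4).tolist(),s['joint_positions'].round(3))
n=np.array([.6492,-.0266,.111]);p=pix(n,c);print('pred cap top',p)
def blob(im):
    m=(im.min(2)>235).astype(np.uint8);m=cv2.morphologyEx(m,cv2.MORPH_OPEN,np.ones((9,9)))
    k,l,st,ce=cv2.connectedComponentsWithStats(m)
    for i in range(1,k):
        if st[i,4]>800:print(st[i],ce[i].round(1))
blob(im)
w=cv2.imread('pics/w2.png')[:,:500].copy();print('w2:');blob(w)
cv2.imwrite('pics/w5.png',im[:,70:570])
E
```

```text
[ 0.65023015 -0.02711231  0.32862124] [[0.0689, 0.9976, 0.0006], [0.9976, -0.0689, -0.0001], [-0.0001, 0.0006, -1.0]] [-0.213  0.648  1.433 -0.     1.06  -0.144]
pred cap top [314.54195045 227.3637814 ]
[460   0  12  84 827] [465.8  41. ]
[ 590  123   50  191 2063] [616.7 218.2]
[ 199  166   35   46 1176] [215.1 189.9]
[ 276  224   73   38 1980] [312.6 241.8]
w2:
[ 214  188   76   73 4332] [251.5 224.5]
[ 436  266   64   69 3453] [468.7 296.4]
```

The cap blob spans u 276–349 with its bottom edge at v 262, so its centre is about 2 mm to -x of the hand. I'll correct, descend and grip.

Call:
servo_tool --pt "0 0 0 0 -0.0022 0.01 1" --pt "0 0 0 0 0 0.02 1" --pt "0 0 0 0 0 0.02 1" --pt "0 0 0 0 0 0.013 1" --pt "0 0 0 0 0 0.006 1" --pt "0 0 0 0 0 0 1" --pt "0 0 0 0 0 0 0" --pt "0 0 0 0 0 0 -1" --pt "0 0 0 0 0 0 -1" --pt "0 0 0 0 0 0 -1" --grip_force 60

```text
clock: 20.58
position: [0.6477, -0.0266, 0.2615]
tcp_rot: [0.731, 0.682, 0.001, 0.001]
contact_force: [-1.4, -0.4, 2.9]
opening: 0.0484
finger_force: 61.5
```

Call:
servo_tool --pt "0 0 0 0 0 0 -1" --pt "0 0 0 0 0 0 -1" --pt "0 0 0 0 0 0 -1" --pt "0 0 0 0 0 0 -1"

```text
clock: 20.92
position: [0.6477, -0.0266, 0.2614]
tcp_rot: [0.731, 0.682, 0.001, 0.001]
contact_force: [-0.8, 0.8, 7.5]
opening: 0.0486
finger_force: 61.8
```

Call:
servo_tool --pt "0 0 0 0 0 0.002 -1" --pt "0 0 0 0 0 0.002 -1" --pt "0 0 0 0 0 0.002 -1" --pt "0 0 0 0 0 0.001 -1" --pt "0 0 0 0 0 0 -1" --pt "0 0 0 0 0 0 -1"

```text
clock: 21.42
position: [0.6476, -0.0266, 0.2554]
tcp_rot: [0.731, 0.682, 0.001, 0.001]
contact_force: [-2.6, 0.4, 10.5]
opening: 0.0486
finger_force: 62.5
```

Call:
servo_tool --pt "0 0 0 0 0 0.001 -1" --pt "0 0 0 0 0 0.001 -1" --pt "0 0 0 0 0 0 -1" --pt "0 0 0 0 0 0 -1"

```text
clock: 21.75
position: [0.6476, -0.0265, 0.2554]
tcp_rot: [0.731, 0.682, 0.001, 0.001]
contact_force: [-4.5, 1.6, 20.2]
opening: 0.0487
finger_force: 63.5
```

It's bottomed: 20 N with no further travel. Now I turn it counterclockwise.

Call:
servo_tool --pt "0 0 -3 0 0 0 -1" --pt "0 0 -5 0 0 0 -1" --pt "0 0 -5 0 0 0 -1" --pt "0 0 -5 0 0 0 -1" --pt "0 0 -5 0 0 0 -1" --pt "0 0 -5 0 0 0 -1" --pt "0 0 -5 0 0 0 -1"

```text
clock: 22.33
position: [0.648, -0.0267, 0.2554]
tcp_rot: [0.506, 0.863, 0.001, 0.002]
contact_force: [-4.2, 1.3, 19.8]
opening: 0.0488
finger_force: 63.4
```

```bash
python3 -c "
from workcell import get_state
s=get_state();print(s['ft_torque'],s['contact_force'],s['joint_positions'].round(3))"
```

```text
[ 0.17334831  0.88315629 -0.25536591] [-4.23734309  1.25282418 19.75663044] [-0.213  0.742  1.484  0.     0.911 -0.723]
```

Call:
servo_tool --pt "0 0 -5 0 0 0 -1" --pt "0 0 -5 0 0 0 -1" --pt "0 0 -5 0 0 0 -1" --pt "0 0 -5 0 0 0 -1" --pt "0 0 -5 0 0 0 -1" --pt "0 0 -5 0 0 0 -1" --pt "0 0 -5 0 0 0 -1" --pt "0 0 0 0 0 0 -1"

```text
clock: 23.0
position: [0.6475, -0.0266, 0.2554]
tcp_rot: [0.223, 0.975, -0.0, 0.001]
contact_force: [-5.1, 1.9, 20.8]
opening: 0.0485
finger_force: 63.5
```

```bash
python3 -c "
from workcell import get_state
s=get_state();print(s['ft_torque'],s['contact_force'],s['joint_positions'].round(3))"
```

```text
[0.29090644 0.87752784 0.1219177 ] [-5.08247859  1.86754659 20.7769536 ] [-0.213  0.741  1.485 -0.     0.913 -1.333]
```

Call:
servo_tool --pt "0 0 0 0 0 -0.002 -1" --pt "0 0 0 0 0 -0.002 -1" --pt "0 0 0 0 0 -0.002 -1" --pt "0 0 0 0 0 -0.002 -1" --pt "0 0 0 0 0 -0.002 -1" --pt "0 0 0 0 0 -0.002 -1" --pt "0 0 0 0 0 0 -1"

```text
clock: 23.58
position: [0.6475, -0.0267, 0.2639]
tcp_rot: [0.225, 0.974, -0.0, 0.001]
contact_force: [-0.7, -0.5, 5.6]
opening: 0.0486
finger_force: 61.9
```

Call:
servo_tool --pt "0 0 0 0 0 -0.002 -1" --pt "0 0 0 0 0 -0.002 -1" --pt "0 0 0 0 0 -0.002 -1" --pt "0 0 0 0 0 -0.002 -1" --pt "0 0 0 0 0 0 -1"

```text
clock: 24.0
position: [0.6472, -0.0266, 0.2708]
tcp_rot: [0.225, 0.974, -0.0, -0.0]
contact_force: [-1.0, -0.1, -0.3]
opening: 0.0488
finger_force: 61.8
```

The force is now near zero, so the cap seems free. I'll lift on a few centimetres and check by camera.

Call:
servo_tool --pt "0 0 0 0 0 -0.004 -1" --pt "0 0 0 0 0 -0.006 -1" --pt "0 0 0 0 0 -0.006 -1" --pt "0 0 0 0 0 -0.008 -1" --pt "0 0 0 0 0 -0.008 -1" --pt "0 0 0 0 0 -0.005 -1" --pt "0 0 0 0 0 -0.003 -1" --pt "0 0 0 0 0 0 -1" --pt "0 0 0 0 0 0 -1" --pt "0 0 0 0 0 0 -1"

```text
clock: 24.83
position: [0.647, -0.0266, 0.3106]
tcp_rot: [0.225, 0.974, 0.0, -0.0]
contact_force: [0.3, -0.1, -0.6]
opening: 0.0488
finger_force: 61.8
```

```bash
python3 - <<'E'
from h import *
s=get_state();im=vision.camera('scene');w=vision.camera('wrist')
print(s['position'],R.from_quat(s['tcp_rot']).as_matrix()[:,2],s['contact_force'],np.abs(s['qd']).max(),s['finger_force'])
a=cv2.resize(im[150:270,230:350],(480,480),interpolation=cv2.INTER_CUBIC)
b=cv2.resize(w[150:400,190:440],(320,320))
o=np.zeros((480,800,3),np.uint8);o[:,:480]=a;o[:320,480:]=b;cv2.imwrite('pics/fin.png',o)
E
```

```text
[ 0.64703061 -0.02657272  0.31060847] [-7.53814695e-04  1.91694644e-04 -9.99999698e-01] [ 0.2517722  -0.08403798 -0.63041927] 0.005561280152989655 61.78421256132424
```

View pics/fin.png

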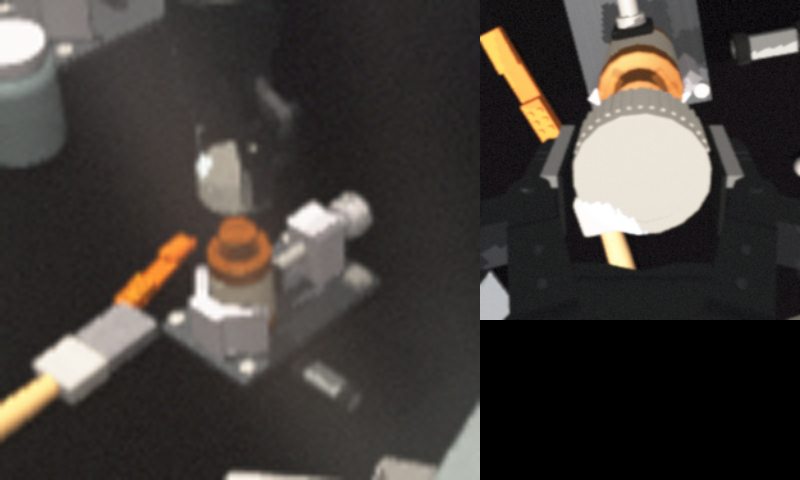

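The picture shows the bottle standing in the vee with its neck open (scene crop (240,240)) and the knob home. The cap is level in the gripper, with its lower edge about 36 mm above the neck rim, and the neighbouring items are in place.

```bash
python3 -c "
from workcell import ctrl
print(ctrl.hand_in())"
```

```text
the job is handed in; nothing more can be done
None
```

The job is handed in at about 25 s on the robot's clock: the bottle is clamped upright with the knob home, and the freed cap is held level a few centimetres straight above it.

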